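Unlock the two clamp screws of a drilling fixture, one of them left-handed

TASK

Use the square-socket T-key to undo both captive square-head screws of the green drilling fixture, turning each until it stops so that its crossbar swings clear of the plate; one of the two has a left-hand thread and nothing marks which. Turn the screws only with the key, leave the plate lying in its nest and the other things alone, and at the end stand the key upright on its wooden pad again.

Things in the scene. Friction and masses are not known exactly. Their poses are not given: they have to be found in the camera images.
- fixture: green cast fixture base, 130 x 260 x 18 mm, fixed to the bench, origin under its centre; the two clamp towers stand on it 85 mm either side of its centre along its y axis, the plate lies between them
- clamp_a: fixed round clamp tower, 42 mm diameter, 14 mm tall, origin under its centre on the fixture's top face (18 mm above the bench); it stands 85 mm from the fixture's middle, on one side or the other. Carries screw a. The two clamps look alike and may stand either way round
- screw_a (a joint): turn of screw a about the vertical, rad: 0 is tight (crossbar across the plate's end), grows as it loosens, stop at 1.2. It starts at 0 to 0.12. Friction about 0.12 N m, it stays where it is left and neither rises nor sinks. One screw of the fixture has a right-hand thread (loosens counter-clockwise seen from above), the other a left-hand thread (loosens clockwise); they look the same and only trying tells: the wrong way goes solid at 0
- head_a (a point): a captive steel screw on top of clamp a: 20 mm square head, 18 mm tall, top edges tapered over the last 5 mm, standing on a 38 mm round collar 4 mm thick above the crossbar (80 x 18 x 10 mm), collar and bar turn with it. This point is the centre of the head's top face, 64 mm above the bench; its x and y axes are square to the head's flats, y runs along the crossbar, z up
- seat_a (a point): the top of the collar under screw head a, on the screw's axis, 46 mm above the bench: where the key's rim comes to rest when it is fully on
- clamp_b: fixed round clamp tower, 42 mm diameter, 14 mm tall, origin under its centre on the fixture's top face (18 mm above the bench); it stands 85 mm from the fixture's middle, on one side or the other. Carries screw b. The two clamps look alike and may stand either way round
- screw_b (a joint): turn of screw b about the vertical, rad: 0 is tight (crossbar across the plate's end), grows as it loosens, stop at 1.2. It starts at 0 to 0.12. Friction about 0.12 N m, it stays where it is left and neither rises nor sinks. One screw of the fixture has a right-hand thread (loosens counter-clockwise seen from above), the other a left-hand thread (loosens clockwise); they look the same and only trying tells: the wrong way goes solid at 0
- head_b (a point): a captive steel screw on top of clamp b: 20 mm square head, 18 mm tall, top edges tapered over the last 5 mm, standing on a 38 mm round collar 4 mm thick above the crossbar (80 x 18 x 10 mm), collar and bar turn with it. This point is the centre of the head's top face, 64 mm above the bench; its x and y axes are square to the head's flats, y runs along the crossbar, z up
- seat_b (a point): the top of the collar under screw head b, on the screw's axis, 46 mm above the bench: where the key's rim comes to rest when it is fully on
- key_grip (a point): centre of the T-bar of the loose steel T-key, which stands upright on its socket on the wooden pad: bar 64 mm long (x), 16 mm thick (y), 24 mm tall, its centre 82 mm above the socket's rim. The bar is straight above a 14 mm round neck, 40 mm of it bare. Socket square to the bar: 32 mm outside, 24 mm inside (4 mm walls), 22 mm deep, so it goes over a 20 mm head in any of four positions with about 0.2 rad of play each way. Key 94 mm tall, 0.3 kg; z up
- key_mouth (a point): centre of the T-key's socket rim at its lower end, 82 mm under the bar's centre
- pad: fixed wooden pad, 130 x 130 x 12 mm, origin under its centre; the key stands on it and goes back on it
- plate_center (a point): centre of the loose drilled aluminium plate, 76 x 102 x 12 mm, lying in a shallow nest on the fixture with its long side along the fixture's y, under one end of each crossbar (2 mm gap)
- jar_center (a point): closed glass jar, 60 mm diameter, 95 mm tall; its middle. A bystander
- file_center (a point): hand file with wooden handle, 300 mm long in all, lying flat; a point near its middle. A bystander
- hammer: hammer lying on the bench; a bystander
Things that resemble listed ones, but are neither listed nor needed, are in the scene too. Leave any yellow look-alike of the part that bears key_grip alone. What is shaped like the part that bears plate_center but turquoise is not meant.

How it is judged:
By the outcome, as a careful person would: the job done as asked, in the order asked, and still so for the second after the job is handed in, with the robot touching nothing.
It also fails if it takes over 61 s, if anything falls off the work surface, if the arm or the gripper's body presses on something with over 40 N, if the wrist force passes 120 N, or if a joint passes its speed limit or range.

ROBOT

A 7-joint arm with a two-finger parallel gripper is mounted at the origin on the work surface. World frame = base frame: x ahead of the robot, y to its left, z up, the work surface at z = 0. Lengths are in mm, angles in rad, forces in N, time in s.
With the tool pointing down it reaches from about 350 to 900 mm from the base axis. Payload 19.9 kg.
Tool frame: the origin (TCP) lies between the finger pads; the fingertips stand 8 mm ahead of it and the grasp point (between the pads) lies 11 mm behind it (tip_extent is the z of the fingertips in the tool frame, in mm); z points along the fingers, y is the line along which they close (so a half turn about z gives the same grasp; the last joint's range is limited). The gripper opens to 94 mm and grips with 3 to 60 N. Pads are 16 mm wide; open, the fingers measure 119 mm over their backs; the gripper's body (75 mm by 177 mm) begins 78 mm behind the grasp point.
Start: joints at [1.24, 0.417, -0.01, 1.614, 0.005, 1.111, -0.053], TCP at [178.594, -598.919, 213.425] pointing down, gripper open.
Joint ranges: [-2.81, 2.81], [-0.39, 2.02], [-1.27, 1.25], [0.06, 2.57], [-1.19, 4.33], [0.19, 2], [-2.82, 2.82]. Speed limits (rad/s): [1.89, 1.89, 2.39, 2.39, 3.01, 3.01, 3.01].

INTERFACE

Orientations are given as a unit quaternion [x, y, z, w].
In Python, from bench import sense, read_camera, job_done, tip_extent gives the robot as it stands. The module is installed in compiled form; this text tells all that it offers.
- The arm moves only by the shell command python3 -m pendant 'ROWS' [FORCE]. ROWS is JSON, a list of rows, each an object with "slide": the shift along the world's x, y, z each as a share of 0.3 m, from -1 to 1, a list of three; "angular": the turn, a rotation vector about the world's x, y, z each as a share of 90 degrees, from -1 to 1, a list of three; "jaw": the opening, from 0 (shut) to 1 (fully open). In form: [{"slide": [x, y, z], "angular": [wx, wy, wz], "jaw": jaw}, ...]. A call has 1 to 20 rows; each row is the pose to reach, as a shift and turn from the pose commanded when the call began; what a row does not reach only later rows make up. A row lasts 1/10 s, in which the tool goes at most 50 mm and 8.59 degrees, less where a joint would pass 70% of its speed; a pose out of reach is approached as far as the arm can. A call with a number of a shift or a turn outside -1 to 1 is refused whole. A call with a gripper value outside its range is refused whole. The fingers move at their own pace and stop on an object; FORCE is the grip in N (left out, the last holds). Time passes only in rows, so rows that repeat a pose let the fingers close. It gives the time, the measured TCP pose, the force, the opening and the grip force at its end, in the units of the state.
- sense(): the state, without advancing time (a new reading comes with each control period).
- read_camera(name): name is "side" or "top" or "wrist"; returns a dict with "color" (384x512x3 uint8, red, green, blue), "camera_matrix" (3x3 intrinsics, pixels), "D" ([k1, k2, p1, p2, k3] as OpenCV has them; the pictures are not rectified), "rvec" (rotation vector, rad) and "tvec" (3), from world to camera coordinates, as OpenCV has them. Camera axes: x right, y down, z forward; pixel columns grow to the right and rows downward; lengths in mm; the calibration is good to about 2 mm. A picture is of the moment at which its call begins. There is no depth.
- job_done(): hands the job in; it is judged then, once.
The state is a dict: "clock": time; "joint_positions": joint angles; "joint_velocities": joint speeds; "tau": joint torques, N m; "ee_pos": TCP position; "orientation": TCP orientation; "force": force on the tool from outside, world axes, zero at the start; "torque": the same for the moment, N m; "opening": opening from 0.0 (shut) to 1.0 (fully open); "finger_force": force on a finger pad.
Only numpy, scipy, OpenCV 4.12 (cv2) and the standard library are available. Lean on these libraries where they do the work, as an engineer would, in place of code of your own. Each camera call takes 0.05 s, during which the arm holds its last target. There are 200 camera calls.

## Working session

There is one attempt and no reset: what is moved stays moved. The work goes in short steps, Python scripts to look and compute and a shell command to move; the robot and the scene stay as the last step left them, time stands still between calls to the robot, and variables do not carry over. Pictures are saved under pics/ and viewed, at most 13 in all, crops included, and the job is handed in when it is done.

```bash
mkdir -p pics
cat > h.py <<'E'
import numpy as np, cv2
from bench import sense, read_camera, job_done, tip_extent
def ray(im,uv):
    K=np.array(im["camera_matrix"]);D=np.array(im["D"],float)
    p=cv2.undistortPoints(np.array(uv,float).reshape(-1,1,2),K,D).reshape(-1,2)
    R,_=cv2.Rodrigues(np.array(im["rvec"],float));t=np.array(im["tvec"],float).ravel()
    d=np.c_[p,np.ones(len(p))]@R
    return -R.T@t,d
def onz(im,uv,z):
    c,d=ray(im,uv); return c+d*((z-c[2])/d[:,2])[:,None]
def proj(im,P):
    return cv2.projectPoints(np.array(P,float).reshape(-1,1,3),np.array(im["rvec"],float),np.array(im["tvec"],float),np.array(im["camera_matrix"],float),np.array(im["D"],float))[0].reshape(-1,2)
def save(im,n,crop=None,s=1):
    a=im["color"][:,:,::-1]
    if crop: a=a[crop[1]:crop[3],crop[0]:crop[2]]
    cv2.imwrite("pics/"+n,cv2.resize(a,None,fx=s,fy=s,interpolation=cv2.INTER_CUBIC))
E
python3 - <<'E'
from h import *
import pickle
ims={n:read_camera(n) for n in("top","side")}
pickle.dump(ims,open("ims.pkl","wb"))
for n in ims: save(ims[n],n+"0.png",s=1.5)
for n in ims: print(n, ray(ims[n],[[256,192]]))
print(sense(),tip_extent)
E
```

```text
top (array([ 470.49389296,   81.60201365, 1156.0866036 ]), array([[ 0.12948041, -0.02360692, -0.99163991]]))
side (array([ 37.61339997, 751.66897199, 881.78270395]), array([[ 0.45757763, -0.57765714, -0.67600061]]))
{'clock': 0.1, 'joint_positions': array([ 1.23948345,  0.41790942, -0.01030255,  1.6140727 ,  0.00471431,
        1.11069542, -0.05303713]), 'joint_velocities': array([-0.0002412 , -0.00173471, -0.0006355 ,  0.00069283, -0.00014518,
        0.00045015,  0.00044958]), 'tau': array([ 8.97886875e-04, -8.52592635e+01,  6.39621075e-01, -4.26697683e+01,
       -4.89367533e-02,  1.65374688e-02,  8.56699126e-05]), 'ee_pos': array([ 178.50616893, -598.64299518,  212.9082258 ]), 'orientation': array([ 9.89520968e-01,  1.44388271e-01, -1.24205355e-04, -5.16084577e-04]), 'force': array([ 0.45732023, -0.54423933,  0.26002413]), 'torque': array([ 0.03311619,  0.00870206, -0.02817894]), 'finger_force': 0.0, 'opening': 1.00086901454874} 8.0
```

View pics/top0.png

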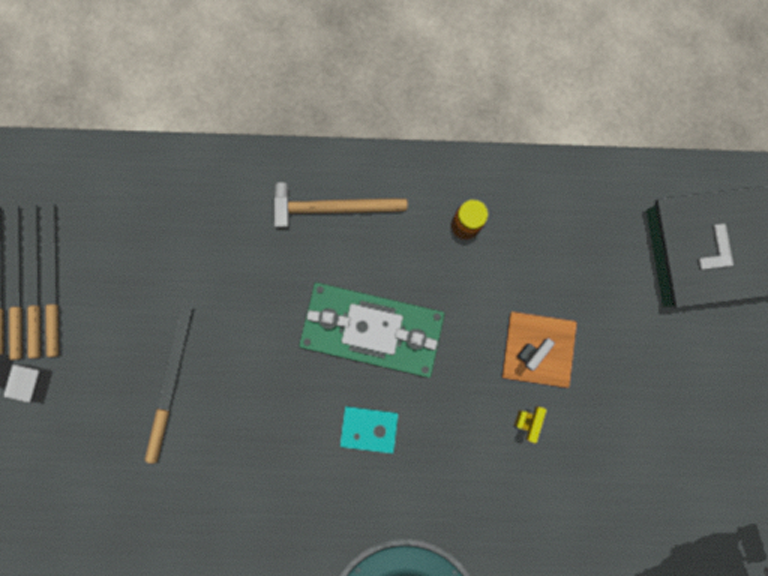

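View pics/side0.png

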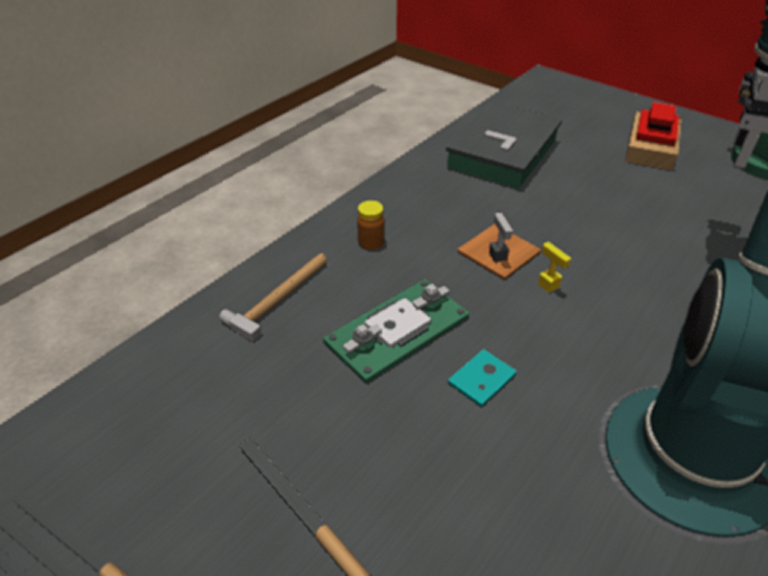

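The steel key stands on the orange pad at about top (540,353) and side (502,235). Its only look-alike is the yellow key on the bench at top (537,424), side (555,265). The fixture is at top (372,330), with screws near (328,318) and (417,340). The turquoise plate at (369,430) is not the one meant. I choose the steel key on the pad.

Run:
```python
from h import *
import pickle
ims=pickle.load(open("ims.pkl","rb"))
t=ims["top"]; hsv=cv2.cvtColor(t["color"],cv2.COLOR_RGB2HSV)
def big(m,z,box=None,nm=""):
    m=m.astype(np.uint8)
    if box: k=np.zeros_like(m);k[box[1]:box[3],box[0]:box[2]]=1;m=m*k
    c=max(cv2.findContours(m,cv2.RETR_EXTERNAL,cv2.CHAIN_APPROX_NONE)[0],key=cv2.contourArea)
    P=onz(t,c.reshape(-1,2),z)[:,:2].astype(np.float32)
    (cx,cy),(w,h),a=cv2.minAreaRect(P); b=cv2.boxPoints(((cx,cy),(w,h),a))
    e=max((b[1]-b[0],b[2]-b[1]),key=np.linalg.norm)
    print(nm,(cx,cy),(w,h),"long axis deg",np.degrees(np.arctan2(e[1],e[0])))
    return cx,cy
H,S,V=[hsv[:,:,i].astype(int) for i in range(3)]
big((H>60)&(H<85)&(S>90)&(V>50),18,(190,180,305,260),"fixture")
big((H<20)&(S>120)&(V>80),12,(325,200,395,265),"pad")
big((S<60)&(V>110),106,(335,208,385,260),"bar")
big((H>20)&(H<35)&(S>150)&(V>130),94,(335,265,375,300),"yellow")
save(t,"crop1.png",(325,200,395,265),6)
save(t,"crop2.png",(195,180,305,260),6)
```

```text
fixture (502.36224365234375, 83.92230224609375) (258.10052490234375, 54.952667236328125) long axis deg 78.512634
pad (509.8614196777344, -249.33802795410156) (129.64564514160156, 129.19651794433594) long axis deg 83.13128
bar (498.3565673828125, -224.0677032470703) (15.392560958862305, 63.770137786865234) long axis deg -37.7981
yellow (373.2340087890625, -221.15037536621094) (15.631257057189941, 62.00654220581055) long axis deg -17.27211
```

View pics/crop1.png

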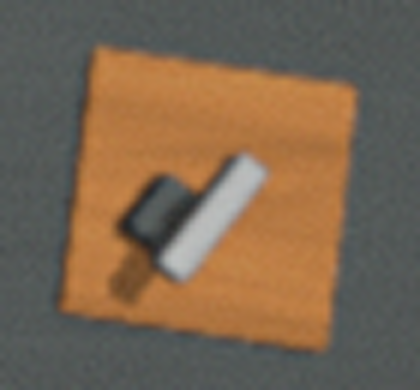

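View pics/crop2.png

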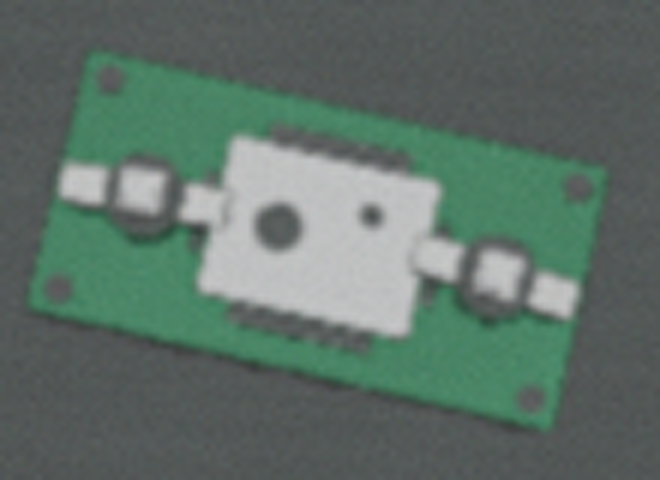

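Crop 1 shows the steel bar (15.4 x 63.8 mm, as described) on the pad; this is the right key. Crop 2 shows the screws at crop (143,190) and (497,275). The left bar looks turned slightly counter-clockwise and the right one clockwise, which hints at left = right-hand thread and right = left-hand thread. I'll try each to confirm.

```bash
python3 -m pendant '[{"slide":[0.733,0.867,0],"angular":[0,0,0.889],"jaw":1},{"slide":[0.733,0.867,0],"angular":[0,0,0.889],"jaw":1},{"slide":[0.733,0.867,0],"angular":[0,0,0.889],"jaw":1},{"slide":[0.733,0.867,0],"angular":[0,0,0.889],"jaw":1},{"slide":[0.733,0.867,0],"angular":[0,0,0.889],"jaw":1},{"slide":[0.733,0.867,0],"angular":[0,0,0.889],"jaw":1},{"slide":[0.733,0.867,0],"angular":[0,0,0.889],"jaw":1},{"slide":[0.733,0.867,0],"angular":[0,0,0.889],"jaw":1},{"slide":[0.733,0.867,0],"angular":[0,0,0.889],"jaw":1},{"slide":[0.733,0.867,0],"angular":[0,0,0.889],"jaw":1}]'
python3 -m pendant '[{"slide":[0.333,0.383,0],"angular":[0,0,0.507],"jaw":1},{"slide":[0.333,0.383,0],"angular":[0,0,0.507],"jaw":1},{"slide":[0.333,0.383,0],"angular":[0,0,0.507],"jaw":1},{"slide":[0.333,0.383,0],"angular":[0,0,0.507],"jaw":1},{"slide":[0.333,0.383,0],"angular":[0,0,0.507],"jaw":1},{"slide":[0.333,0.383,0],"angular":[0,0,0.507],"jaw":1},{"slide":[0.333,0.383,0],"angular":[0,0,0.507],"jaw":1}]'
cat >> h.py <<'E'
from scipy.spatial.transform import Rotation as Ro
def st():
    s=sense(); m=Ro.from_quat(s["orientation"]).as_matrix()
    print("t",round(s["clock"],2),"p",s["ee_pos"].round(1),"yawY",np.degrees(np.arctan2(m[1,1],m[0,1])).round(2),"z",m[:,2].round(4),"F",s["force"].round(1),"T",s["torque"].round(2),"op",round(s["opening"],3),"ff",s["finger_force"],"q",s["joint_positions"].round(2)); return s
E
python3 - <<'E'
from h import *
import pickle
st()
w=read_camera("wrist"); save(w,"w1.png",s=1.2)
pickle.dump(w,open("w1.pkl","wb"))
print(proj(w,[[498,-224,106],[498,-224,12]]))
ims=pickle.load(open("ims.pkl","rb")); t=ims["top"]
# fixture: corners, heads, crossbars (crop px/6+offset)
f=lambda L:np.array(L)/6+np.array([195,180])-.4
C=onz(t,f([[95,50],[605,170],[552,430],[30,308]]),18); c=C.mean(0); print(C.round(0).tolist(),"c",c)
u=(C[0]+C[3]-C[1]-C[2]); print("y axis deg",np.degrees(np.arctan2(u[1],u[0])))
u/=np.linalg.norm(u); print("heads pred",c+85*u,c-85*u)
print("heads seen",onz(t,f([[143,190],[497,275]]),64))
for n,a,b in(("L",[60,182],[225,205]),("R",[415,253],[578,297])):
    P=onz(t,f([a,b]),42);d=P[0]-P[1];print(n,np.degrees(np.arctan2(d[1],d[0])),np.linalg.norm(d))
E
```

```text
clock: 1.1
ee_pos: [398.5, -338.5, 213.2]
orientation: [0.663, 0.749, -0.0, -0.0]
force: [0.1, 0.2, 0.2]
opening: 1.002
finger_force: 0.0
clock: 1.8
ee_pos: [498.2, -223.9, 213.1]
orientation: [0.323, 0.946, 0.0, -0.0]
force: [0.1, 1.8, -0.1]
opening: 1.0
finger_force: 0.0
t 1.8 p [ 498.2 -223.9  213.1] yawY 52.29 z [-5.e-04  3.e-04 -1.e+00] F [ 0.1  1.8 -0.1] T [-0.02 -0.08  0.01] op 1.0 ff 0.0 q [ 0.86  0.33 -0.6   1.8   0.21  1.08  1.1 ]
[[256.22638836 188.35628791]
 [256.3310848  165.26638791]]
[[627.0, 187.0, 18.0], [576.0, -61.0, 18.0], [450.0, -38.0, 18.0], [502.0, 214.0, 18.0]] c [538.71748152  75.48873787  18.        ]
y axis deg 78.42497087351413
heads pred [555.7728148  158.76007511  18.        ] [521.66214825  -7.78259938  18.        ]
heads seen [[556.13975419 158.38230452  64.        ]
 [521.50837307  -6.22995044  64.        ]]
L 83.69403726365721 78.55962315576883
R 76.50936674712665 79.46754685306509
```

View pics/w1.png

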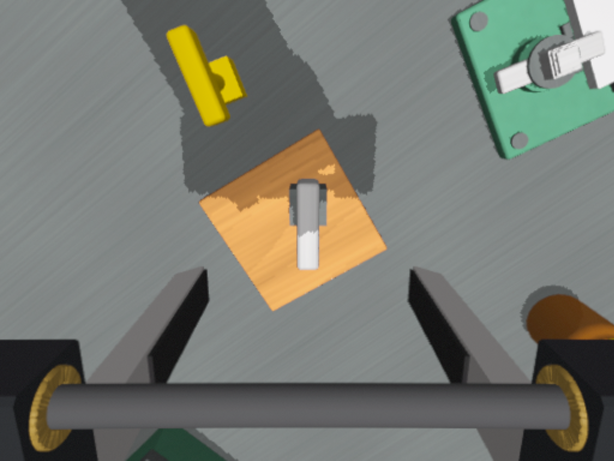

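The wrist view shows the key bar at (257,187), within 1 px of the prediction (256,188), and aligned with the jaws. I'll descend and grip.

```bash
python3 -m pendant '[{"slide":[0,0,-0.15],"angular":[0,0,0],"jaw":1},{"slide":[0,0,-0.3],"angular":[0,0,0],"jaw":1},{"slide":[0,0,-0.4],"angular":[0,0,0],"jaw":1},{"slide":[0,0,-0.433],"angular":[0,0,0],"jaw":1},{"slide":[0,0,-0.433],"angular":[0,0,0],"jaw":0},{"slide":[0,0,-0.433],"angular":[0,0,0],"jaw":0},{"slide":[0,0,-0.433],"angular":[0,0,0],"jaw":0},{"slide":[0,0,-0.433],"angular":[0,0,0],"jaw":0},{"slide":[0,0,-0.433],"angular":[0,0,0],"jaw":0},{"slide":[0,0,-0.433],"angular":[0,0,0],"jaw":0},{"slide":[0,0,-0.433],"angular":[0,0,0],"jaw":0},{"slide":[0,0,-0.433],"angular":[0,0,0],"jaw":0}]' 55
python3 -c "from h import *;st()"
```

```text
clock: 3.05
ee_pos: [498.4, -223.9, 83.5]
orientation: [0.324, 0.946, -0.0, -0.0]
force: [-0.6, -0.1, -0.3]
opening: 0.352
finger_force: 0.0
t 3.05 p [ 498.4 -223.9   83.5] yawY 52.24 z [-0.e+00 -1.e-04 -1.e+00] F [-0.6 -0.1 -0.3] T [-0.04 -0.15  0.03] op 0.352 ff 0.0 q [ 0.8   0.5  -0.54  1.9   0.34  0.83  0.99]
```

```bash
python3 -m pendant '[{"slide":[0,0,0],"angular":[0,0,0],"jaw":0},{"slide":[0,0,0],"angular":[0,0,0],"jaw":0},{"slide":[0,0,0],"angular":[0,0,0],"jaw":0},{"slide":[0,0,0],"angular":[0,0,0],"jaw":0},{"slide":[0,0,0],"angular":[0,0,0],"jaw":0},{"slide":[0,0,0],"angular":[0,0,0],"jaw":0},{"slide":[0,0,0],"angular":[0,0,0],"jaw":0},{"slide":[0,0,0.05],"angular":[0,0,0],"jaw":0},{"slide":[0,0,0.15],"angular":[0,0,0],"jaw":0},{"slide":[0,0,0.3],"angular":[0,0,0],"jaw":0},{"slide":[0,0,0.333],"angular":[0,0,0],"jaw":0},{"slide":[0,0,0.333],"angular":[0,0,0],"jaw":0}]' 55
python3 -c "from h import *;st()"
```

```text
clock: 4.25
ee_pos: [499.1, -224.3, 185.5]
orientation: [0.324, 0.946, -0.001, 0.002]
force: [-1.0, -0.5, -3.7]
opening: 0.166
finger_force: 55.0
t 4.25 p [ 499.1 -224.3  185.5] yawY 52.23 z [ 0.0028 -0.0021 -1.    ] F [-1.  -0.5 -3.7] T [ 0.01 -0.15  0.11] op 0.166 ff 54.998570680618286 q [ 0.85  0.36 -0.6   1.82  0.24  1.02  1.07]
```

```bash
python3 -m pendant '[{"slide":[0.075,0.724,0],"angular":[0,0,-0.73],"jaw":0},{"slide":[0.075,0.724,0],"angular":[0,0,-0.73],"jaw":0},{"slide":[0.075,0.724,0],"angular":[0,0,-0.73],"jaw":0},{"slide":[0.075,0.724,0],"angular":[0,0,-0.73],"jaw":0},{"slide":[0.075,0.724,0],"angular":[0,0,-0.73],"jaw":0},{"slide":[0.075,0.724,0],"angular":[0,0,-0.73],"jaw":0},{"slide":[0.075,0.724,0],"angular":[0,0,-0.73],"jaw":0},{"slide":[0.075,0.724,0],"angular":[0,0,-0.73],"jaw":0},{"slide":[0.075,0.724,0],"angular":[0,0,-0.73],"jaw":0},{"slide":[0.075,0.724,0],"angular":[0,0,-0.73],"jaw":0},{"slide":[0.075,0.724,0],"angular":[0,0,-0.73],"jaw":0}]'
python3 - <<'E'
from h import *
st()
a=read_camera("wrist");b=read_camera("side")
save(a,"w2.png"); 
A=cv2.imread("pics/w2.png"); s=b["color"][150:280,200:350,::-1]; s=cv2.resize(s,None,fx=2.95,fy=2.95)[:384]
cv2.imwrite("pics/w2s.png",np.hstack([A,s])[:, :800])
print("wrist head pred",proj(a,[[521.6,-7,64]]),"side head/mouth",(proj(b,[[521.6,-7,64],[521.6,-7,114]])-[200,150])*2.95+[512,0])
E
```

```text
clock: 5.35
ee_pos: [520.6, -6.8, 183.0]
orientation: [0.784, 0.621, -0.0, -0.0]
force: [0.6, -0.6, -2.1]
opening: 0.166
finger_force: 55.0
t 5.35 p [520.6  -6.8 183. ] yawY -13.25 z [-9.e-04  1.e-04 -1.e+00] F [ 0.6 -0.6 -2.1] T [-0.04 -0.09 -0.04] op 0.166 ff 54.99871909618378 q [ 0.37  0.3  -0.49  1.89  0.17  0.99 -0.43]
wrist head pred [[257.4077502  185.07424117]] side head/mouth [[771.21714541 121.74637601]
 [774.10863195  82.81844669]]
```

View pics/w2s.png

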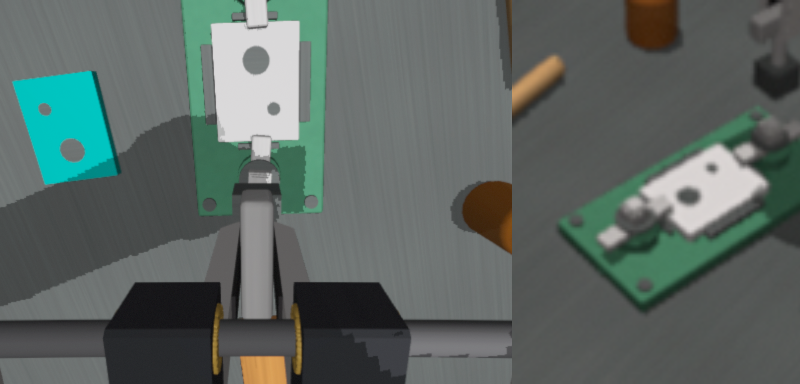

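Run:
```python
from h import *
w=read_camera("wrist"); s=sense()
print("mouth/bar pred",proj(w,[[520.6,-6.8,112],[520.6,-6.8,134],[520.6,-6.8,206]]).round(1).tolist())
hsv=cv2.cvtColor(w["color"],cv2.COLOR_RGB2HSV)
g=((hsv[:,:,0]>55)&(hsv[:,:,0]<90)&(hsv[:,:,1]>60))
g=g.astype(np.uint8); g[:, :150]=0; g[:,360:]=0
for v in(100,120,140,160):
    x=np.where(g[v])[0]; P=onz(w,[[x.min(),v],[x.max()+1,v]],18); print(v,x.min(),x.max(),P[:,:2].round(1).tolist())
print("bottom corners",onz(w,[[199,214.5],[322,213]],18).round(1).tolist())
save(w,"w3.png",(200,120,320,220),5)
print("expected corners top", [[576,-61],[450,-38]])
```

```text
mouth/bar pred [[255.8, 202.1], [255.6, 212.1], [255.0, 263.2]]
100 189 324 [[475.1, 76.7], [600.3, 47.0]]
120 191 324 [[471.7, 58.4], [597.0, 28.7]]
140 192 323 [[467.3, 39.7], [592.6, 10.0]]
160 194 323 [[463.6, 20.2], [589.1, -9.5]]
bottom corners [[452.6, -36.2, 18.0], [577.1, -64.0, 18.0]]
expected corners top [[576, -61], [450, -38]]
```

View pics/w3.png

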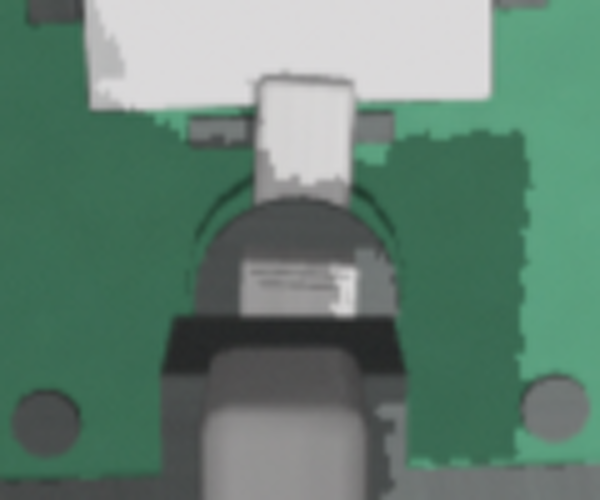

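The crop shows the socket front centred at u=257.0 and the head's top centred at u=259.9, so I need about +1.8 mm in x. The crossbar runs parallel to the key. I'll lower onto the head gently.

```bash
python3 -m pendant '[{"slide":[0.006,-0.002,0],"angular":[0,0,0],"jaw":0},{"slide":[0.006,-0.002,-0.08],"angular":[0,0,0],"jaw":0},{"slide":[0.006,-0.002,-0.14],"angular":[0,0,0],"jaw":0},{"slide":[0.006,-0.002,-0.155],"angular":[0,0,0],"jaw":0},{"slide":[0.006,-0.002,-0.165],"angular":[0,0,0],"jaw":0},{"slide":[0.006,-0.002,-0.175],"angular":[0,0,0],"jaw":0},{"slide":[0.006,-0.002,-0.185],"angular":[0,0,0],"jaw":0},{"slide":[0.006,-0.002,-0.185],"angular":[0,0,0],"jaw":0}]'
python3 -c "from h import *;st()"
```

```text
clock: 6.3
ee_pos: [522.8, -7.3, 128.0]
orientation: [0.785, 0.619, 0.0, 0.0]
force: [-0.4, -0.5, -2.9]
opening: 0.164
finger_force: 55.0
t 6.3 p [522.8  -7.3 128. ] yawY -13.45 z [ 1.e-04 -1.e-04 -1.e+00] F [-0.4 -0.5 -2.9] T [-0.05  0.02  0.  ] op 0.164 ff 54.998833537101746 q [ 0.34  0.38 -0.47  1.93  0.22  0.88 -0.47]
```

```bash
python3 -m pendant '[{"slide":[0,0,-0.012],"angular":[0,0,0],"jaw":0},{"slide":[0,0,-0.022],"angular":[0,0,0],"jaw":0},{"slide":[0,0,-0.032],"angular":[0,0,0],"jaw":0},{"slide":[0,0,-0.032],"angular":[0,0,0],"jaw":0}]'
python3 -c "from h import *;st()"
python3 -m pendant '[{"slide":[0,0,0],"angular":[0,0,-0.05],"jaw":0},{"slide":[0,0,0],"angular":[0,0,-0.1],"jaw":0},{"slide":[0,0,0],"angular":[0,0,-0.15],"jaw":0},{"slide":[0,0,0],"angular":[0,0,-0.2],"jaw":0},{"slide":[0,0,0],"angular":[0,0,-0.22],"jaw":0}]'
python3 -c "from h import *;st()"
```

```text
clock: 6.7
ee_pos: [522.5, -7.3, 117.9]
orientation: [0.785, 0.619, -0.0, -0.0]
force: [-0.7, 0.8, -4.3]
opening: 0.168
finger_force: 55.0
t 6.7 p [522.5  -7.3 117.9] yawY -13.45 z [-7.e-04  0.e+00 -1.e+00] F [-0.7  0.8 -4.3] T [ 0.02 -0.04  0.05] op 0.168 ff 54.998817443847656 q [ 0.34  0.39 -0.46  1.94  0.23  0.86 -0.48]
clock: 7.2
ee_pos: [523.1, -6.7, 118.5]
orientation: [0.88, 0.474, 0.001, -0.0]
force: [3.5, 3.4, -4.0]
opening: 0.169
finger_force: 55.0
t 7.2 p [523.1  -6.7 118.5] yawY -33.36 z [ 9.e-04  6.e-04 -1.e+00] F [ 3.5  3.4 -4. ] T [ 0.84 -0.88  0.16] op 0.169 ff 55.005598068237305 q [ 0.28  0.38 -0.39  1.94  0.19  0.85 -0.79]
```

The key is seated and turning clockwise at about 0.16 N m, well past the play, so this screw loosens clockwise. I'll continue toward its stop.

```bash
python3 -m pendant '[{"slide":[0,0,0],"angular":[0,0,-0.06],"jaw":0},{"slide":[0,0,0],"angular":[0,0,-0.13],"jaw":0},{"slide":[0,0,0],"angular":[0,0,-0.2],"jaw":0},{"slide":[0,0,0],"angular":[0,0,-0.27],"jaw":0},{"slide":[0,0,0],"angular":[0,0,-0.34],"jaw":0},{"slide":[0,0,0],"angular":[0,0,-0.41],"jaw":0},{"slide":[0,0,0],"angular":[0,0,-0.48],"jaw":0},{"slide":[0,0,0],"angular":[0,0,-0.55],"jaw":0},{"slide":[0,0,0],"angular":[0,0,-0.6],"jaw":0},{"slide":[0,0,0],"angular":[0,0,-0.6],"jaw":0}]'
python3 -c "from h import *;st()"
python3 -m pendant '[{"slide":[0,0,0],"angular":[0,0,-0.02],"jaw":0},{"slide":[0,0,0],"angular":[0,0,-0.035],"jaw":0},{"slide":[0,0,0],"angular":[0,0,-0.035],"jaw":0}]'
python3 -c "from h import *;st()"
```

```text
clock: 8.2
ee_pos: [523.2, -7.2, 118.5]
orientation: [1.0, 0.024, 0.001, 0.0]
force: [3.8, 1.2, -4.5]
opening: 0.166
finger_force: 55.0
t 8.2 p [523.2  -7.2 118.5] yawY -87.26 z [ 0.001 -0.    -1.   ] F [ 3.8  1.2 -4.5] T [ 0.23 -1.2   0.05] op 0.166 ff 54.99941110610962 q [ 0.12  0.36 -0.2   1.95  0.09  0.84 -1.65]
clock: 8.5
ee_pos: [523.1, -7.3, 118.5]
orientation: [1.0, -0.004, 0.0, -0.0]
force: [4.9, 1.0, -3.6]
opening: 0.164
finger_force: 55.0
t 8.5 p [523.1  -7.3 118.5] yawY -90.43 z [ 8.e-04  2.e-04 -1.e+00] F [ 4.9  1.  -3.6] T [ 0.34 -1.53  0.11] op 0.164 ff 55.00273525714874 q [ 0.11  0.36 -0.19  1.95  0.09  0.84 -1.7 ]
```

Torque is still only friction, so I'll go on in small steps.

```bash
for i in 1 2; do python3 -m pendant '[{"slide":[0,0,0],"angular":[0,0,-0.015],"jaw":0},{"slide":[0,0,0],"angular":[0,0,-0.025],"jaw":0},{"slide":[0,0,0],"angular":[0,0,-0.025],"jaw":0}]' >/dev/null
python3 -c "from h import *;st()"; done
```

```text
t 8.8 p [523.1  -7.3 118.5] yawY -92.67 z [ 8.e-04  2.e-04 -1.e+00] F [ 6.3  1.5 -2.9] T [ 0.33 -1.54  0.07] op 0.163 ff 55.00321984291077 q [ 0.11  0.36 -0.18  1.95  0.08  0.84 -1.74]
t 9.1 p [523.1  -7.3 118.5] yawY -94.92 z [ 8.e-04  2.e-04 -1.e+00] F [ 5.1  1.9 -3.7] T [ 0.35 -1.56  0.12] op 0.166 ff 55.0031840801239 q [ 0.1   0.36 -0.17  1.95  0.08  0.84 -1.77]
```

```bash
for i in 1 2 3; do python3 -m pendant '[{"slide":[0,0,0],"angular":[0,0,-0.015],"jaw":0},{"slide":[0,0,0],"angular":[0,0,-0.025],"jaw":0},{"slide":[0,0,0],"angular":[0,0,-0.025],"jaw":0}]' >/dev/null
python3 -c "from h import *;st()"; done
python3 - <<'E'
from h import *
t=read_camera("top"); save(t,"t4.png",(195,170,305,260),6)
E
```

```text
t 9.4 p [523.1  -7.3 118.5] yawY -97.16 z [ 8.e-04  1.e-04 -1.e+00] F [ 4.6  0.7 -4.3] T [ 0.3  -1.58  0.24] op 0.163 ff 55.04152715206146 q [ 0.09  0.36 -0.16  1.95  0.08  0.84 -1.81]
t 9.7 p [523.   -7.3 118.5] yawY -99.4 z [ 6.e-04  0.e+00 -1.e+00] F [ 5.1  1.3 -2.9] T [ 0.24 -1.54  0.47] op 0.164 ff 55.17977714538574 q [ 0.09  0.36 -0.16  1.95  0.07  0.84 -1.85]
t 10.0 p [522.8  -7.3 118.5] yawY -101.66 z [ 4.e-04  0.e+00 -1.e+00] F [ 4.9  1.6 -0.2] T [ 0.35 -1.43  0.84] op 0.168 ff 55.639017820358276 q [ 0.08  0.36 -0.15  1.95  0.07  0.84 -1.88]
```

View pics/t4.png

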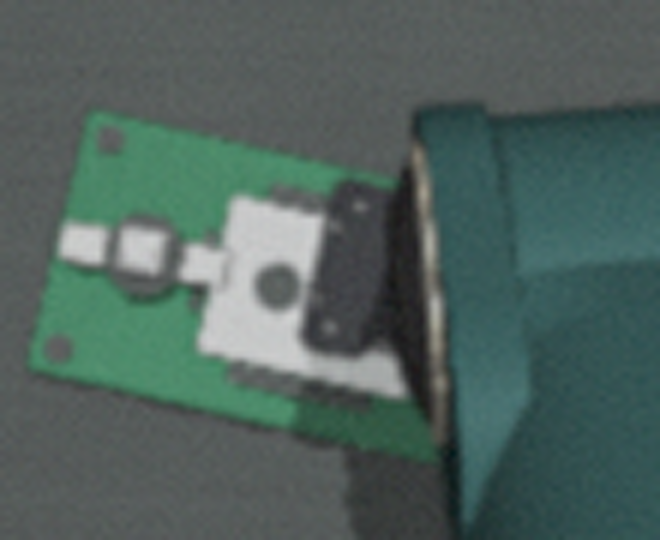

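Torque climbed 0.24, 0.47, 0.84 N m, so the screw is at its stop. The picture shows the left crossbar unchanged and the arm hiding the right screw. I'll back off within the play and lift off.

```bash
python3 -m pendant '[{"slide":[0,0,0],"angular":[0,0,0.07],"jaw":0},{"slide":[0,0,0],"angular":[0,0,0.14],"jaw":0},{"slide":[0,0,0],"angular":[0,0,0.19],"jaw":0},{"slide":[0,0,0],"angular":[0,0,0.19],"jaw":0}]' >/dev/null
python3 -c "from h import *;st()"
python3 -m pendant '[{"slide":[0,0,0.02],"angular":[0,0,0],"jaw":0},{"slide":[0,0,0.06],"angular":[0,0,0],"jaw":0},{"slide":[0,0,0.15],"angular":[0,0,0],"jaw":0},{"slide":[0,0,0.233],"angular":[0,0,0],"jaw":0},{"slide":[0,0,0.233],"angular":[0,0,0],"jaw":0}]' >/dev/null
python3 -c "from h import *;st()"
```

```text
t 10.45 p [522.2  -7.8 118.1] yawY -84.52 z [-1.1e-03 -1.0e-04 -1.0e+00] F [ 2.  -0.1 -1.7] T [-0.15 -0.8  -0.05] op 0.169 ff 54.998130798339844 q [ 0.13  0.36 -0.21  1.95  0.1   0.84 -1.61]
t 10.95 p [523.8  -7.2 191.8] yawY -84.63 z [ 4.e-03 -1.e-04 -1.e+00] F [ 0.9  0.5 -3.3] T [ 0.04 -0.05  0.03] op 0.17 ff 54.99853312969208 q [ 0.14  0.27 -0.22  1.88  0.07  0.99 -1.58]
```

```bash
python3 -m pendant '[{"slide":[0.113,0.553,0],"angular":[0,0,-0.13],"jaw":0},{"slide":[0.113,0.553,0],"angular":[0,0,-0.13],"jaw":0},{"slide":[0.113,0.553,0],"angular":[0,0,-0.13],"jaw":0},{"slide":[0.113,0.553,0],"angular":[0,0,-0.13],"jaw":0},{"slide":[0.113,0.553,0],"angular":[0,0,-0.13],"jaw":0},{"slide":[0.113,0.553,0],"angular":[0,0,-0.13],"jaw":0}]'>/dev/null
python3 - <<'E'
from h import *
s=st(); w=read_camera("wrist"); t=read_camera("top")
save(w,"a.png"); A=cv2.imread("pics/a.png"); B=cv2.resize(t["color"][180:260,195:305,::-1],(288,209),interpolation=cv2.INTER_CUBIC)
C=np.zeros((384,288,3),np.uint8);C[:209]=B
cv2.imwrite("pics/w5.png",np.hstack([A,C]))
x,y,z=s["ee_pos"]
print(proj(w,[[557.2,158.7,64],[x,y,z-71]]))
E
```

```text
t 11.55 p [555.9 158.7 187.5] yawY -96.24 z [-1.7e-03 -6.0e-04 -1.0e+00] F [ 0.2 -0.9 -2.4] T [0.01 0.03 0.02] op 0.166 ff 54.99849557876587 q [-0.13  0.37 -0.26  1.75  0.11  1.03 -2.1 ]
[[256.17735046 182.55940167]
 [256.36194131 202.68004945]]
```

View pics/w5.png

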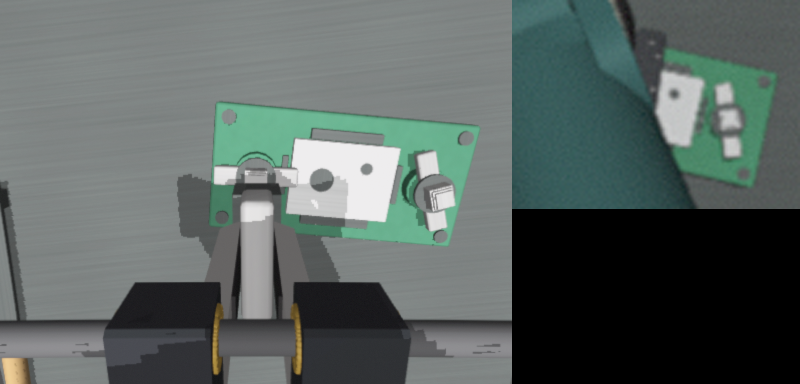

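The right crossbar now lies across the fixture, clear of the plate. The left head at (257,178) is centred under the key with its crossbar parallel. I'll lower onto it.

```bash
python3 -m pendant '[{"slide":[0.002,0,-0.08],"angular":[0,0,0],"jaw":0},{"slide":[0.002,0,-0.14],"angular":[0,0,0],"jaw":0},{"slide":[0.002,0,-0.165],"angular":[0,0,0],"jaw":0},{"slide":[0.002,0,-0.175],"angular":[0,0,0],"jaw":0},{"slide":[0.002,0,-0.185],"angular":[0,0,0],"jaw":0},{"slide":[0.002,0,-0.2],"angular":[0,0,0],"jaw":0},{"slide":[0.002,0,-0.2],"angular":[0,0,0],"jaw":0}]'>/dev/null
python3 -c "from h import *;st()"
```

```text
t 12.35 p [557.2 158.5 128.2] yawY -96.26 z [-0.e+00  1.e-04 -1.e+00] F [ 0.3  0.2 -3.7] T [ 0.03 -0.01 -0.02] op 0.17 ff 54.99871909618378 q [-0.14  0.44 -0.25  1.8   0.13  0.91 -2.12]
```

```bash
python3 -m pendant '[{"slide":[0,0,-0.012],"angular":[0,0,0],"jaw":0},{"slide":[0,0,-0.022],"angular":[0,0,0],"jaw":0},{"slide":[0,0,-0.032],"angular":[0,0,0],"jaw":0},{"slide":[0,0,-0.032],"angular":[0,0,0],"jaw":0}]'>/dev/null
python3 -c "from h import *;st()"
python3 -m pendant '[{"slide":[0,0,0],"angular":[0,0,0.05],"jaw":0},{"slide":[0,0,0],"angular":[0,0,0.1],"jaw":0},{"slide":[0,0,0],"angular":[0,0,0.15],"jaw":0},{"slide":[0,0,0],"angular":[0,0,0.2],"jaw":0},{"slide":[0,0,0],"angular":[0,0,0.22],"jaw":0}]'>/dev/null
python3 -c "from h import *;st()"
```

```text
t 12.75 p [557.  158.5 118.2] yawY -96.26 z [-6.e-04 -1.e-04 -1.e+00] F [ 0.6  0.9 -2.8] T [0.03 0.05 0.  ] op 0.165 ff 54.99865651130676 q [-0.14  0.46 -0.24  1.81  0.14  0.89 -2.12]
t 13.25 p [557.5 159.2 118.8] yawY -76.31 z [ 7.0e-04  1.1e-03 -1.0e+00] F [ 2.1  4.1 -3.4] T [ 1.21 -0.46 -0.09] op 0.168 ff 55.008805990219116 q [-0.08  0.46 -0.32  1.8   0.18  0.9  -1.81]
```

Counter-clockwise turns freely here, as expected. On to the stop.

```bash
python3 -m pendant '[{"slide":[0,0,0],"angular":[0,0,0.06],"jaw":0},{"slide":[0,0,0],"angular":[0,0,0.13],"jaw":0},{"slide":[0,0,0],"angular":[0,0,0.2],"jaw":0},{"slide":[0,0,0],"angular":[0,0,0.27],"jaw":0},{"slide":[0,0,0],"angular":[0,0,0.34],"jaw":0},{"slide":[0,0,0],"angular":[0,0,0.41],"jaw":0},{"slide":[0,0,0],"angular":[0,0,0.48],"jaw":0},{"slide":[0,0,0],"angular":[0,0,0.55],"jaw":0},{"slide":[0,0,0],"angular":[0,0,0.58],"jaw":0},{"slide":[0,0,0],"angular":[0,0,0.58],"jaw":0}]' >/dev/null
python3 -c "from h import *;st()"
for i in 1 2 3 4; do python3 -m pendant '[{"slide":[0,0,0],"angular":[0,0,0.015],"jaw":0},{"slide":[0,0,0],"angular":[0,0,0.025],"jaw":0},{"slide":[0,0,0],"angular":[0,0,0.025],"jaw":0}]' >/dev/null
python3 -c "from h import *;st()"; done
```

```text
t 14.25 p [557.3 159.5 118.8] yawY -24.19 z [ 3.0e-04  1.5e-03 -1.0e+00] F [ 0.6  5.2 -2.4] T [ 1.73 -0.17 -0.11] op 0.166 ff 55.00250995159149 q [ 0.07  0.49 -0.52  1.8   0.3   0.92 -1.  ]
t 14.55 p [557.3 159.6 118.8] yawY -22.01 z [ 3.0e-04  1.3e-03 -1.0e+00] F [ 0.6  5.2 -2.5] T [ 1.66 -0.24 -0.14] op 0.162 ff 55.00600576400757 q [ 0.08  0.5  -0.53  1.8   0.3   0.93 -0.97]
t 14.85 p [557.3 159.6 118.8] yawY -19.76 z [ 4.0e-04  1.3e-03 -1.0e+00] F [ 0.2  5.8 -2.5] T [ 1.72 -0.17 -0.15] op 0.165 ff 55.00602185726166 q [ 0.08  0.5  -0.54  1.8   0.31  0.93 -0.93]
t 15.15 p [557.3 159.6 118.8] yawY -17.51 z [ 3.0e-04  1.4e-03 -1.0e+00] F [ 0.9  5.7 -3.9] T [ 1.73 -0.15 -0.14] op 0.164 ff 55.00842869281769 q [ 0.09  0.5  -0.55  1.8   0.31  0.93 -0.9 ]
t 15.45 p [557.2 159.6 118.8] yawY -15.28 z [ 2.0e-04  1.4e-03 -1.0e+00] F [ 0.1  6.2 -3.2] T [ 1.76 -0.1  -0.36] op 0.166 ff 55.08285105228424 q [ 0.1   0.5  -0.55  1.8   0.32  0.93 -0.86]
```

```bash
for i in 1 2; do python3 -m pendant '[{"slide":[0,0,0],"angular":[0,0,0.015],"jaw":0},{"slide":[0,0,0],"angular":[0,0,0.025],"jaw":0},{"slide":[0,0,0],"angular":[0,0,0.025],"jaw":0}]' >/dev/null
python3 -c "from h import *;st()"; done
python3 -m pendant '[{"slide":[0,0,0],"angular":[0,0,-0.07],"jaw":0},{"slide":[0,0,0],"angular":[0,0,-0.14],"jaw":0},{"slide":[0,0,0],"angular":[0,0,-0.19],"jaw":0},{"slide":[0,0,0],"angular":[0,0,-0.19],"jaw":0}]' >/dev/null
python3 -c "from h import *;st()"
python3 -m pendant '[{"slide":[0,0,0.02],"angular":[0,0,0],"jaw":0},{"slide":[0,0,0.06],"angular":[0,0,0],"jaw":0},{"slide":[0,0,0.15],"angular":[0,0,0],"jaw":0},{"slide":[0,0,0.24],"angular":[0,0,0],"jaw":0},{"slide":[0,0,0.24],"angular":[0,0,0],"jaw":0}]' >/dev/null
python3 -c "from h import *;st()"
```

```text
t 15.75 p [557.2 159.5 118.8] yawY -13.05 z [ 2.0e-04  1.4e-03 -1.0e+00] F [ 0.   5.9 -2.4] T [ 1.71 -0.13 -0.57] op 0.163 ff 55.26776611804962 q [ 0.1   0.5  -0.56  1.8   0.33  0.93 -0.83]
t 16.05 p [557.3 159.4 118.8] yawY -10.82 z [ 2.0e-04  1.4e-03 -1.0e+00] F [-0.2  5.6 -2.8] T [ 1.61 -0.15 -0.89] op 0.167 ff 55.734018087387085 q [ 0.11  0.51 -0.57  1.8   0.33  0.93 -0.79]
t 16.45 p [557.1 158.8 118.7] yawY -27.97 z [ 0.e+00 -1.e-04 -1.e+00] F [ 0.   1.  -3.4] T [ 0.6  -0.21 -0.01] op 0.165 ff 54.99956130981445 q [ 0.06  0.49 -0.5   1.8   0.29  0.92 -1.06]
t 16.95 p [558.8 158.9 194.9] yawY -27.81 z [ 5.1e-03  7.0e-04 -1.0e+00] F [ 0.1  0.5 -2.6] T [-0.04 -0.09 -0.02] op 0.167 ff 54.99865114688873 q [ 0.09  0.4  -0.54  1.74  0.23  1.06 -1.01]
```

Both screws are at their stops. Now I'll carry the key back to the pad.

```bash
python3 -m pendant '[{"slide":[-0.12,-0.933,0],"angular":[0,0,0],"jaw":0},{"slide":[-0.12,-0.933,0],"angular":[0,0,0],"jaw":0},{"slide":[-0.12,-0.933,0],"angular":[0,0,0],"jaw":0},{"slide":[-0.12,-0.933,0],"angular":[0,0,0],"jaw":0},{"slide":[-0.12,-0.933,0],"angular":[0,0,0],"jaw":0},{"slide":[-0.12,-0.933,0],"angular":[0,0,0],"jaw":0},{"slide":[-0.12,-0.933,0],"angular":[0,0,0],"jaw":0},{"slide":[-0.12,-0.933,0],"angular":[0,0,0],"jaw":0}]'>/dev/null
python3 -m pendant '[{"slide":[-0.05,-0.39,0],"angular":[0,0,0],"jaw":0},{"slide":[-0.05,-0.39,0],"angular":[0,0,0],"jaw":0},{"slide":[-0.05,-0.39,0],"angular":[0,0,0],"jaw":0},{"slide":[-0.05,-0.39,-0.1],"angular":[0,0,0],"jaw":0},{"slide":[-0.05,-0.39,-0.2],"angular":[0,0,0],"jaw":0},{"slide":[-0.05,-0.39,-0.28],"angular":[0,0,0],"jaw":0},{"slide":[-0.05,-0.39,-0.28],"angular":[0,0,0],"jaw":0},{"slide":[-0.05,-0.39,-0.28],"angular":[0,0,0],"jaw":0}]'>/dev/null
python3 - <<'E'
from h import *
s=st(); b=read_camera("side"); t=read_camera("top")
B=cv2.resize(b["color"][120:280,200:400,::-1],(400,320),interpolation=cv2.INTER_CUBIC)
T=cv2.resize(t["color"][170:270,190:390,::-1],(400,200),interpolation=cv2.INTER_CUBIC)
cv2.imwrite("pics/c6.png",np.vstack([B,T]))
E
```

```text
t 18.55 p [ 506.7 -237.3  107.2] yawY -27.75 z [-2.e-04  5.e-04 -1.e+00] F [-0.2  0.  -2.7] T [-0.   -0.14  0.02] op 0.167 ff 54.99861180782318 q [ 0.67  0.45 -0.36  1.86  0.2   0.86 -0.27]
```

View pics/c6.png

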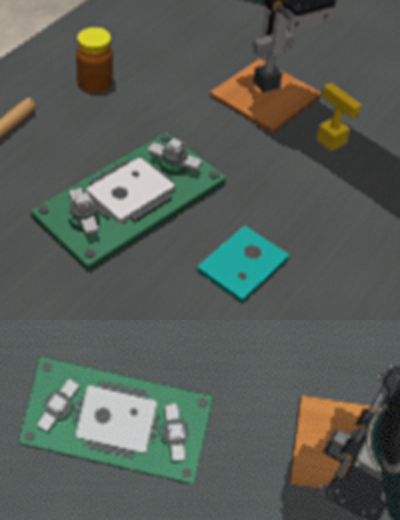

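Both crossbars are swung clear, the plate is in its nest, and the key hangs over the pad. I'll lower it gently.

```bash
python3 -m pendant '[{"slide":[0,0,-0.04],"angular":[0,0,0],"jaw":0},{"slide":[0,0,-0.065],"angular":[0,0,0],"jaw":0},{"slide":[0,0,-0.072],"angular":[0,0,0],"jaw":0},{"slide":[0,0,-0.077],"angular":[0,0,0],"jaw":0},{"slide":[0,0,-0.077],"angular":[0,0,0],"jaw":0}]'>/dev/null
python3 -c "from h import *;st()"
```

```text
t 19.15 p [ 506.3 -238.3   83.6] yawY -27.85 z [-1.e-04  0.e+00 -1.e+00] F [ 0.2  0.5 -3.6] T [0.01 0.01 0.02] op 0.166 ff 54.99860465526581 q [ 0.66  0.49 -0.35  1.88  0.22  0.82 -0.29]
```

```bash
for i in 1 2 3; do python3 -m pendant '[{"slide":[0,0,-0.002],"angular":[0,0,0],"jaw":0},{"slide":[0,0,-0.002],"angular":[0,0,0],"jaw":0}]'>/dev/null
python3 -c "from h import *;st()"; done
```

```text
t 19.35 p [ 506.4 -238.4   83.4] yawY -27.86 z [ 3.e-04 -3.e-04 -1.e+00] F [-2.5  0.5  6.4] T [0.33 0.54 0.01] op 0.165 ff 55.00157296657562 q [ 0.66  0.49 -0.35  1.88  0.22  0.82 -0.29]
t 19.55 p [ 506.6 -238.4   83.4] yawY -27.85 z [ 6.e-04 -6.e-04 -1.e+00] F [-5.   3.1 14.9] T [0.63 1.51 0.04] op 0.165 ff 55.00549614429474 q [ 0.66  0.49 -0.35  1.88  0.22  0.82 -0.29]
t 19.75 p [ 506.7 -238.5   83.4] yawY -27.86 z [ 9.e-04 -9.e-04 -1.e+00] F [-8.9  3.6 26.5] T [0.96 2.37 0.04] op 0.163 ff 55.00986456871033 q [ 0.66  0.49 -0.35  1.88  0.22  0.82 -0.29]
```

It's standing on the pad. I'll relieve the push, open, rise and look.

```bash
python3 -m pendant '[{"slide":[0,0,0.004],"angular":[0,0,0],"jaw":0},{"slide":[0,0,0.004],"angular":[0,0,0],"jaw":0.2},{"slide":[0,0,0.004],"angular":[0,0,0],"jaw":0.3},{"slide":[0,0,0.004],"angular":[0,0,0],"jaw":0.5},{"slide":[0,0,0.004],"angular":[0,0,0],"jaw":0.7},{"slide":[0,0,0.004],"angular":[0,0,0],"jaw":0.7},{"slide":[0,0,0.004],"angular":[0,0,0],"jaw":0.7},{"slide":[0,0,0.004],"angular":[0,0,0],"jaw":0.7},{"slide":[0,0,0.004],"angular":[0,0,0],"jaw":0.7},{"slide":[0,0,0.004],"angular":[0,0,0],"jaw":0.7}]'
python3 -m pendant '[{"slide":[0,0,0.05],"angular":[0,0,0],"jaw":0.7},{"slide":[0,0,0.15],"angular":[0,0,0],"jaw":0.7},{"slide":[0,0,0.3],"angular":[0,0,0],"jaw":0.7},{"slide":[0,0,0.4],"angular":[0,0,0],"jaw":0.7},{"slide":[-0.6,-0.2,0.5],"angular":[0,0,0],"jaw":0.7},{"slide":[-0.6,-0.2,0.5],"angular":[0,0,0],"jaw":0.7},{"slide":[-0.6,-0.2,0.5],"angular":[0,0,0],"jaw":0.7},{"slide":[-0.6,-0.2,0.5],"angular":[0,0,0],"jaw":0.7},{"slide":[-0.6,-0.2,0.5],"angular":[0,0,0],"jaw":0.7},{"slide":[-0.6,-0.2,0.5],"angular":[0,0,0],"jaw":0.7}]'
python3 - <<'E'
from h import *
s=st(); b=read_camera("side"); t=read_camera("top")
B=cv2.resize(b["color"][120:280,200:400,::-1],(400,320),interpolation=cv2.INTER_CUBIC)
T=cv2.resize(t["color"][170:270,190:390,::-1],(400,200),interpolation=cv2.INTER_CUBIC)
cv2.imwrite("pics/c7.png",np.vstack([B,T]))
E
```

```text
clock: 20.75
ee_pos: [506.2, -238.3, 82.9]
orientation: [0.857, 0.516, -0.0, -0.0]
force: [0.2, -0.7, 0.4]
opening: 0.7
finger_force: 0.0
clock: 21.75
ee_pos: [326.0, -298.6, 234.2]
orientation: [0.857, 0.516, 0.0, 0.001]
force: [1.0, 0.9, -0.1]
opening: 0.697
finger_force: 0.0
t 21.75 p [ 326.  -298.6  234.2] yawY -27.94 z [ 0.0012 -0.0014 -1.    ] F [ 1.   0.9 -0.1] T [-0.09 -0.08 -0.  ] op 0.697 ff 0.0 q [ 0.97  0.07 -0.31  2.01  0.03  1.06  0.16]
```

View pics/c7.png

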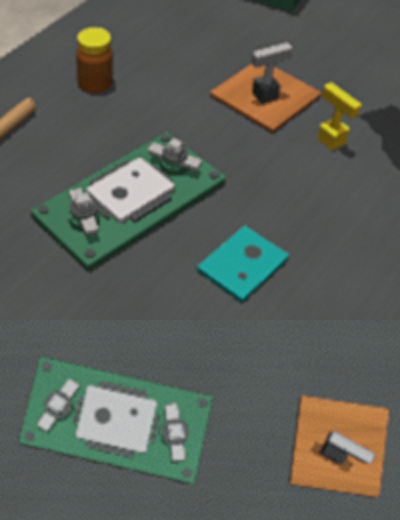

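The key stands upright on the pad. The crossbars measure about 10° and 146°, against stops expected at 9.7° and 147.2°. Plate and bystanders are untouched.

```bash
python3 -c "from bench import job_done;print(job_done())"
```

```text
the job is handed in; nothing more can be done
None
```

I turned both screws to their stops with the key (the one at lower y loosened clockwise, the other counter-clockwise), the plate is still in its nest, the key stands upright on its pad, and the job is handed in at about 22 s of the 61 s allowed.

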